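# Plane iron out for sharpening

## Robot

A 6-joint arm with a two-finger parallel gripper is mounted at the origin on a cart in front of the work surface, level with it; the furniture and walls round the work are solid. World frame = base frame: x ahead of the robot, y to its left, z up, the work surface at z = 0. Lengths are in mm, angles in rad, forces in N, time in s.
With the tool pointing down it reaches from about 300 to 775 mm from the base axis. Payload 14.6 kg.
Tool frame: the origin (TCP) lies on the centre line of the jaws, within the pads' length; the fingertips stand 19 mm ahead of it and the grasp point (between the pads) is the TCP (bot.tip_reach is the distance from the TCP to the fingertips, in mm); z points along the fingers, y is the line along which they close (so a half turn about z gives the same grasp; the last joint's range is limited). The gripper opens to 85 mm and grips with 20 to 120 N. Pads are 22 mm wide; open, the fingers measure 114 mm over their backs; the gripper's body (76 mm by 85 mm) begins 54 mm behind the grasp point. The pads swing forward as they close: fully open they stand 13 mm farther back than shut.
Start: joints at [1.218, 0.3, 1.521, -0, 1.321, -0.067], TCP at [155.056, 527.681, 250.281] pointing down, gripper open.
Joint ranges: [-3.03, 3.03], [-0.79, 2.21], [0.23, 2.52], [-1.04, 4.18], [0, 3.07], [-2.55, 2.55]. Speed limits (rad/s): [2.22, 2.22, 2.57, 3.14, 3.14, 3.14].

## Interface

Orientations are given as a unit quaternion [w, x, y, z].
In Python, from rig import bot gives the robot as it stands. Calls block until the motion is done:
- bot.move_to(position, orientation): joint-space move of the TCP to a pose.
- bot.servo_line(position, attitude=None, speed=150, until_force=None): straight line of the TCP; attitude=None keeps the orientation; speed is the mean speed in mm/s. With until_force (N) it stops when the force on the tool has changed by that much, and returns True; else False.
- bot.move_joints(angles): joint-space move.
- bot.move_gripper(opening, grip_force=None): finger opening in mm; grip_force is the grip in N (None keeps the last); returns when the fingers have stopped.
- bot.dwell(seconds).
- bot.ik(position, orientation): joint angles nearest the present ones, or None.
- bot.read_state(): the state.
- bot.read_camera(name): name is "scene" or "top" or "wrist"; returns a dict with "image" (420x560x3 uint8, blue, green, red), "depth" (420x560 float32, mm along the optical axis (not along the pixel's ray), 0 where there is no reading), "fovy" (degrees; the focal length in pixels is half the picture's height over the tangent of half this angle, whatever the lens; pixels are square), "cx", "cy" (the principal point, pixels), "eye" and "attitude" of the camera in the world; the wrist camera has in their place "mount" (4x4, takes a point from camera to tool coordinates, whose origin is the TCP and whose axes are the flange's). Camera axes: x right, y down, z forward; pixel columns grow to the right and rows downward; lengths in mm; the calibration is good to about 2 mm. A picture is of the moment at which its call begins: read the wrist's pose just before it.
A pose or a line that the arm cannot do raises bot.MotionError and nothing moves.
- bot.finish_job(): hands the job in; it is judged then, once.
The state is a dict: "clock": time; "joint_positions": joint angles; "qvel": joint speeds; "effort": joint torques, N m; "ee_pos": TCP position; "tool_rot": TCP orientation; "ft_force": force on the tool from outside, world axes, zero at the start; "moment": the same for the moment, N m; "grip_width": finger opening in mm; "grip_force": force on a finger pad.
Only numpy, scipy, OpenCV 4.12 (cv2) and the standard library are available. Lean on these libraries where they do the work, as an engineer would, in place of code of your own. Each camera call takes 0.05 s, during which the arm holds its last target. There are 200 camera calls.

## Task

Take the cutting iron out of the wooden plane so that it can be sharpened. Its wedge has been slackened: draw the wedge out from in front of the iron and set it down clear of the plane, then draw out the iron, lower it (do not drop it) edge down to the bottom of the empty slot of the rack so that it stands there upright, and last slide the wedge back under the plane's brass pin, right way up, and push it home firmly, so that it jams and is not lost. Leave the spare iron in the rack, the jar, the folding rule and the mallet where they are.

Things in the scene. Friction and masses are not known exactly. Their poses are not given: they have to be found in the camera images.
- plane: wooden plane with dark cheeks, fixed on its rest board between end cleats. Origin: bench level, mid-width, under the foot of the bed; x to the toe (away from the robot +-16 deg), y across, z up. Board 92 mm wide, 12 thick, x -145 to 125 mm; body 66 mm wide, x -120 to 100, top at z 70 mm. Throat between the cheeks 48 mm wide, open above; front of the throat from x = 6 (bottom) to 36 mm (top).
- plane_bed (a point): foot of the plane's bed, mid-width, on the board (12 mm above the bench). z runs up the bed's slope, 45 deg from vertical, up and back to the heel (-x of the plane, to the robot); x points out of the bed (up and to the toe), y across. The bed is the surface x = 0, z 0 to 82 mm; there it meets the body's top.
- plane_pin (a point): middle of the fixed brass pin, 9 mm thick, that crosses the throat along y, at x = 17, z = 51 mm of plane_bed (axes as the plane's). Iron and wedge pass between bed and pin; the gap is 12.6 mm.
- iron: steel cutting iron of the plane: flat bar 40 mm wide (y), 5 mm thick (x), 150 mm long (z), 0.18 to 0.28 kg, rounded top corners, bevelled edge below. Origin: middle of the edge end, mid-thickness; z runs up the iron. At the start it lies loose on the bed (its z along the bed's z) under the wedge, edge on the board; its upper 65 mm stand out of the body. With the wedge out it may settle by 2 deg.
- wedge: wooden wedge 44 mm wide (y), 125 long (z), 0.06 to 0.11 kg, 4 mm thick (x) at the tip, growing at 13 deg to 18 mm at z = 60, then even to the head. Origin: middle of the tip on the flat underside; z to the head, x out of the underside. Starts loose on the iron under the pin, at x 5, z 36 mm of plane_bed, and draws out along the bed's z. Without the iron it jams 22 mm deeper, at x 0, z 14 mm.
- wedge_head (a point): point amid the wedge's width and thickness, 15 mm below the end of its head (9 mm above the underside, 110 mm from the tip); axes as the wedge's. At the start the head stands 15 mm beyond the iron's top. A push of 10 to 20 N down the bed, through a grip here, sets the wedge.
- rack: dark wooden block 112 (x) x 78 (y) x 50 mm on a foot board 132 x 98 x 8 mm, fixed to the bench, with two upright slots open at the top. Origin: centre of its underside.
- rack_hole0 (a point): centre of the mouth of the empty slot, in the block's top, 28 mm from the block's middle on the robot's side; axes as the block's, z up. The slot is 44 mm long (y), 9 mm wide (x), 40 mm deep, the edge of the mouth eased by 2 mm. The spare iron stands in the other slot, 56 mm away along +x.
- spare_iron: narrow spare iron, 30 x 5 x 128 mm, standing edge down in the other slot; origin in the middle of its edge end, z up. Not to be disturbed.
- jar: glass jar with dried putty, 66 mm across, 95 mm tall, origin under its centre. Bystander.
- rule: folded yellow wooden rule, 16 x 158 x 11 mm, long along its y, origin under its centre. Bystander.
- mallet: wooden mallet, 101 x 231 x 61 mm, handle along its y, origin under its centre. Bystander.

How it is judged (in metres and radians):
On the way, in this order (a step that is already met when the one before it is completed fails the run):
1. the wedge lies still, let go, out of the plane and touching neither it nor the iron, while the iron is still in its bed (distance between wedge and plane_bed above 0.065 m and contact force between wedge and the fingers below 0.1 N and contact force between wedge and plane below 0.1 N and contact force between wedge and iron below 0.1 N and linear speed of wedge below 0.05 m/s and z of iron in the frame of plane_bed below 0.02 m and distance between iron and plane_bed below 0.03 m), for 0.2 s.
2. the iron has been lowered, still held, to within 10 mm of the bottom of the empty slot (x of iron in the frame of rack_hole0 between -0.006 and 0.006 m and y of iron in the frame of rack_hole0 between -0.007 and 0.007 m and z of iron in the frame of rack_hole0 below -0.03 m and contact force between iron and the fingers above 0.5 N), for 0.05 s.
3. the iron stands in the slot, let go (x of iron in the frame of rack_hole0 between -0.005 and 0.005 m and y of iron in the frame of rack_hole0 between -0.006 and 0.006 m and z of iron in the frame of rack_hole0 below -0.035 m and angle between iron's own z axis and vertical below 0.14 rad and contact force between iron and the fingers below 0.1 N), for 0.2 s.
4. the wedge is back under the pin and pushed home with at least 3 N (x of wedge in the frame of plane_bed between -0.003 and 0.004 m and y of wedge in the frame of plane_bed between -0.005 and 0.005 m and z of wedge in the frame of plane_bed between 0.008 and 0.019 m and angle between the z axis of wedge and the z axis of plane_bed, either way round below 0.08 rad and x of wedge_head in the frame of plane_bed above 0.004 m and contact force between wedge and plane above 3 N), for 0.02 s.
At the end, for the whole second after the job is handed in: Iron upright (0.14 rad) in the empty slot, edge at least 35 mm deep, within 5 mm across and 6 mm along; wedge flat on the bed (0.08 rad), right way up under the pin, tip 8 to 19 mm up the bed, within 5 mm sideways; both at rest and let go (all of step 3 and x of wedge in the frame of plane_bed between -0.003 and 0.004 m and y of wedge in the frame of plane_bed between -0.005 and 0.005 m and z of wedge in the frame of plane_bed between 0.008 and 0.019 m and angle between the z axis of wedge and the z axis of plane_bed, either way round below 0.08 rad and x of wedge_head in the frame of plane_bed above 0.004 m and linear speed of each of iron, wedge below 0.02 m/s and contact force between wedge and the fingers below 0.1 N); the robot touches nothing.
It fails at once if the jar is moved more than 3 cm or tipped (distance of jar from where it was at the start of the episode above 0.03 m or angle between jar's own z axis and vertical above 0.3 rad).
It fails at once if the rule or the mallet is moved more than 3 cm (distance of any of rule, mallet from where it was at the start of the episode above 0.03 m).
It fails at once if the spare iron is moved more than 15 mm or tipped (distance of spare_iron from where it was at the start of the episode above 0.015 m or angle between spare_iron's own z axis and vertical above 0.25 rad).
It also fails if it takes over 72 s, if anything falls off the work surface, if the arm or the gripper's body presses on something with over 40 N, if the wrist force passes 120 N, or if a joint passes its speed limit or range.

## Working session

There is one attempt and no reset: what is moved stays moved. The work goes in short steps, each a Python script; the robot and the scene stay as the last script left them, time stands still between calls to the robot, and variables do not carry over. Pictures are saved under pics/ and viewed, at most 10 in all, crops included, and the job is handed in when it is done.

```bash
ls; mkdir -p pics; cat > h.py <<'E'
import numpy as np, cv2
from scipy.spatial.transform import Rotation as R
from rig import bot
def rot(q): return R.from_quat([q[1],q[2],q[3],q[0]])
def quat(M):
    q=R.from_matrix(M).as_quat(); return [q[3],q[0],q[1],q[2]]
def cloud(c,name):
    h,w=c["depth"].shape; f=h/2/np.tan(np.radians(c["fovy"])/2)
    v,u=np.mgrid[:h,:w]; d=c["depth"].astype(float)
    P=np.dstack([(u-c["cx"])/f*d,(v-c["cy"])/f*d,d])
    if name!="wrist":
        P=P@rot(c["attitude"]).as_matrix().T+np.array(c["eye"])
    else:
        m=np.array(c["mount"]); P=P@m[:3,:3].T+m[:3,3]
        P=P@rot(c["tool"][1]).as_matrix().T+np.array(c["tool"][0])
    P[d==0]=np.nan
    return P
def snap(name,fn):
    s=bot.read_state(); c=bot.read_camera(name); c["tool"]=(s["ee_pos"],s["tool_rot"])
    cv2.imwrite("pics/"+fn+".png",c["image"]); P=cloud(c,name); np.save("pics/"+fn+".npy",P); return c,P
E
python3 - <<'E'
from h import *
for n in("top","scene"):
    c,P=snap(n,n+"1"); print(n,c["fovy"],c["eye"],c["attitude"],np.nanmin(P,(0,1)),np.nanmax(P,(0,1)))
print(bot.read_state())
E
```

```text
pics
top 44.17572017009829 [ 428.38720637  -12.91818493 1618.97529754] [ 0.03031813 -0.69891621  0.71397095 -0.02902461] [ -341.55053924 -1340.45597441  -914.64443761] [1119.5572581  1338.32372554  593.35017318]
scene 51.376494028271125 [ -23.23103015 -585.61915041 1078.2103823 ] [-0.31865397  0.87437331 -0.34264011  0.12856409] [-506.53970909 -809.78884072 -900.893668  ] [2691.80927641 1590.69955896  693.17571735]
{'clock': 0.1, 'joint_positions': array([ 1.21844022e+00,  3.00439465e-01,  1.52151831e+00,  1.66779781e-05,
        1.32070469e+00, -6.66005640e-02]), 'qvel': array([-0.0005518 , -0.00332849, -0.00122659, -0.00161787,  0.00090944,
       -0.00179711]), 'effort': array([ 3.27685375e-03, -5.44369662e+01, -3.62364721e+01, -9.12472103e-06,
        3.13768556e-03, -9.92225046e-05]), 'ee_pos': array([154.96942602, 527.51885977, 249.76521328]), 'tool_rot': array([-1.19134855e-04,  1.42394174e-01,  9.89809887e-01, -5.21530312e-04]), 'ft_force': array([0.17933954, 1.03058754, 0.00639229]), 'moment': array([ 0.03093145, -0.06029139,  0.04601014]), 'grip_force': 0.0, 'grip_width': 85.54236495519903}
```

View pics/top1.png

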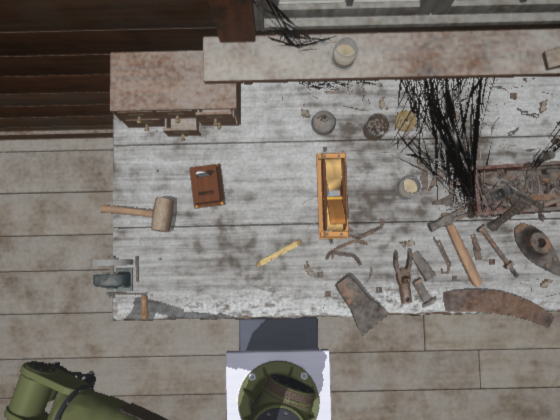

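View pics/scene1.png

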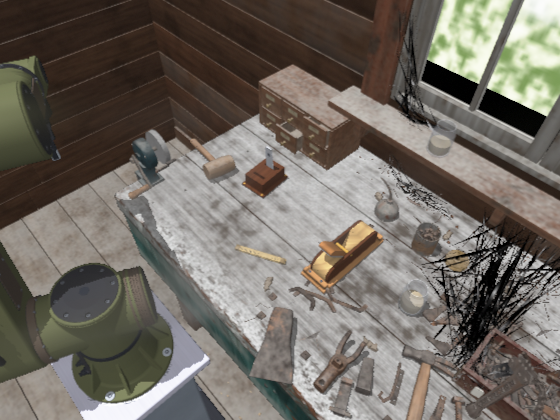

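The top view shows the plane at about (332,195), the rack at (206,186), the rule at (278,253), the mallet at (140,212) and the jar at (409,187). These are only coarse, so next I take close views with the wrist camera.

```bash
python3 - <<'E'
from h import *
P=np.load("pics/top1.npy")
for n,(u,v) in dict(plane_far=(332,155),plane_near=(333,235),mid=(332,195),rack=(206,186),rack_near=(207,203),jar=(409,187),rule=(278,253),tab=(300,200)).items(): print(n,P[v,u].round())
c=bot.read_camera("wrist"); print(np.round(c["mount"],3),c["fovy"],c["cx"],c["cy"])
D=[[0,1,0],[1,0,0],[0,0,-1]]  # tool x->world y ; 
for p in([360,-10,330],[400,370,330]):
  for s in(1,-1):
    M=np.array(D,float); M[:,:2]*=s
    print(p,s,bot.ik(p,quat(M)))
E
```

```text
plane_far [ 750. -188.   30.]
plane_near [ 501. -184.   25.]
mid [ 624. -184.   30.]
rack [658. 202.  50.]
rack_near [609. 204.  17.]
jar [ 642. -419.   44.]
rule [449. -13.   7.]
tab [615. -86.  -2.]
[[-0.00000e+00 -9.45000e-01 -3.28000e-01  8.65250e+01]
 [ 1.00000e+00 -0.00000e+00  1.00000e-03  2.03000e-01]
 [-1.00000e-03 -3.28000e-01  9.45000e-01 -1.23445e+02]
 [ 0.00000e+00  0.00000e+00  0.00000e+00  1.00000e+00]] 69.394992932913 276.9392525452824 209.33455846301806
[360, -10, 330] 1 [-1.29573858e-01 -1.98572218e-01  1.86006773e+00 -4.44089210e-16
  1.48009714e+00 -1.29573858e-01]
[360, -10, 330] -1 None
[400, 370, 330] 1 [ 6.79236109e-01  2.40417386e-01  1.41234050e+00 -4.44089210e-16
  1.48883477e+00  6.79236109e-01]
[400, 370, 330] -1 [ 6.79236109e-01  2.40417386e-01  1.41234050e+00 -4.44089210e-16
  1.48883477e+00 -2.46235654e+00]
```

```bash
cat >> h.py <<'E'
D=np.array([[0,1,0],[1,0,0],[0,0,-1]],float)
E
python3 - <<'E'
from h import *
print(bot.tip_reach)
bot.move_to([610,215,240],quat(D)); bot.dwell(.3); snap("wrist","w_rack")
bot.move_to([590,-150,240],quat(D)); bot.dwell(.3); snap("wrist","w_plane")
print(bot.read_state()["clock"],bot.read_state()["ee_pos"])
a=cv2.imread("pics/w_rack.png");b=cv2.imread("pics/w_plane.png")
cv2.imwrite("pics/both.png",np.vstack([a[:300],b[60:360]]))
E
```

```text
19.0
4.2083 [ 590.1239109  -149.60236306  239.98942386]
```

View pics/both.png

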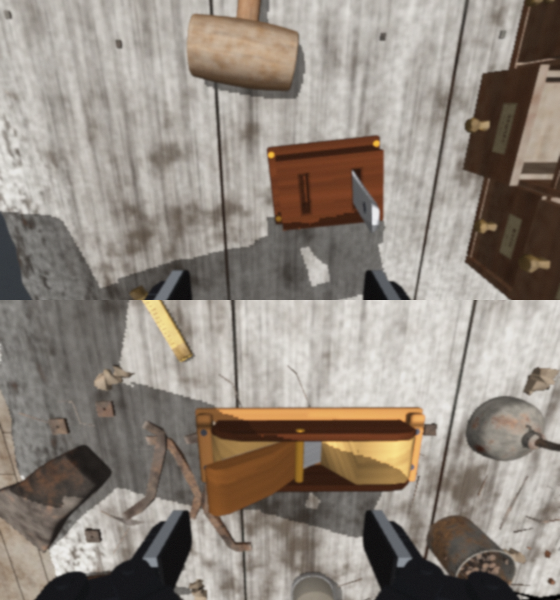

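The rack block is at about (268–384, 140–225) in w_rack, with the empty slot at about (305,195) on the robot's side. The plane's body is at about (200–420, 160–255) in w_plane, with the pin at about x=299. Next I fit rectangles to the point clouds.

```bash
python3 - <<'E'
from h import *
def rect(P,m,off=0):
    q=P[m][:,:2].astype(np.float32)
    lab=np.zeros(m.shape,np.uint8); lab[m]=1
    n,L,st,_=cv2.connectedComponentsWithStats(lab); k=1+np.argmax(st[1:,4]); m=L==k
    q=P[m][:,:2].astype(np.float32); r=cv2.minAreaRect(q); print(np.round(r[0],1),np.round(r[1],1),round(r[2],2),m.sum(),"z",np.median(P[m][:,2]).round(1)); return m
for n,c0,zs,s in(("w_rack",(650,200),[(44,54),(54,64),(4,12)],110),("w_plane",(620,-185),[(66,74),(8,16)],170)):
    P=np.load(f"pics/{n}.npy"); near=(np.hypot(P[...,0]-c0[0],P[...,1]-c0[1])<s)
    print(n,np.histogram(P[near][:,2],bins=np.arange(-6,150,4)))
    for a,b in zs: rect(P,near&(P[...,2]>a)&(P[...,2]<b))
P=np.load("pics/w_rack.npy")
print("slot rows: z along u, for rows"); 
for v in(185,195,205): print(v,[tuple(P[v,u].round(0)) for u in range(296,314,2)])
P=np.load("pics/top1.npy")
for n,c0,zs,s in(("rackT",(655,202),[(42,58),(4,14)],90),("planeT",(624,-184),[(60,78),(6,20),(6,150)],170)):
    near=(np.hypot(P[...,0]-c0[0],P[...,1]-c0[1])<s); print(n)
    for a,b in zs: rect(P,near&(P[...,2]>a)&(P[...,2]<b))
E
```

```text
w_rack (array([ 1194, 13090,   129,  1545,   143,    69,    85,    67,    95,
          91,    90,   104,   109,  3943,  2332,    22,    28,    24,
          20,    22,    30,    29,    28,    22,    29,    33,    33,
          35,    32,    40,    37,    36,    38,    42,    55,   153,
          34,     0]), array([ -6,  -2,   2,   6,  10,  14,  18,  22,  26,  30,  34,  38,  42,
        46,  50,  54,  58,  62,  66,  70,  74,  78,  82,  86,  90,  94,
        98, 102, 106, 110, 114, 118, 122, 126, 130, 134, 138, 142, 146]))
[665.7 212. ] [112.4  78.6] 6.2 6325 z 49.7
[688.4 214.9] [29.8  4.5] 87.68 53 z 58.4
[664.7 212.3] [130.5  97.9] 6.23 1585 z 7.6
w_plane (array([ 1817, 31489,   627,  1186,  2609,   426,   395,   439,  1592,
         354,   338,   289,   371,   385,   439,   495,   758,  1132,
        3925,  1521,   112,   128,   124,   141,   144,   178,   235,
         231,   242,   261,   262,   278,   281,   303,   436,   812,
           2,     0]), array([ -6,  -2,   2,   6,  10,  14,  18,  22,  26,  30,  34,  38,  42,
        46,  50,  54,  58,  62,  66,  70,  74,  78,  82, 
[... 1329 characters left out ...]
(np.float64(631.0), np.float64(197.0), np.float64(51.0)), (np.float64(633.0), np.float64(197.0), np.float64(49.0)), (np.float64(638.0), np.float64(187.0), np.float64(19.0)), (np.float64(641.0), np.float64(187.0), np.float64(20.0)), (np.float64(643.0), np.float64(188.0), np.float64(21.0)), (np.float64(644.0), np.float64(191.0), np.float64(31.0)), (np.float64(644.0), np.float64(197.0), np.float64(49.0)), (np.float64(646.0), np.float64(197.0), np.float64(50.0))]
rackT
[665.5 206.8] [113.2  78.7] 6.21 812 z 48.6
[690.8 164.7] [88.2 13. ] 6.68 81 z 8.3
planeT
[ 628.9 -185.7] [204.7  66.8] 0.11 807 z 68.8
[ 625.7 -146.6] [264.9  20. ] 2.16 323 z 11.9
[ 613.5 -191.6] [306.2 174.2] 18.98 2672 z 51.0
```

```bash
python3 - <<'E'
from h import *
A=np.array([[1,0,0],[0,-1,0],[0,0,-1]],float); B=np.array([[-1,0,0],[0,1,0],[0,0,-1]],float)
for nm,M,p in(("pB",B,[580,-185,240]),("rB",B,[626,212,240]),("rA",A,[670,212,240]),("pA",A,[655,-185,240])):
    try: bot.move_to(p,quat(M))
    except bot.MotionError as e: print(nm,e); continue
    bot.dwell(.3); snap("wrist",nm)
print(bot.read_state()["clock"])
def comp(P,m):
    n,L,st,_=cv2.connectedComponentsWithStats(m.astype(np.uint8)); return L==1+np.argmax(st[1:,4])
import os
for n in("w_rack","rA","rB"):
    if not os.path.exists(f"pics/{n}.npy"): continue
    P=np.load(f"pics/{n}.npy"); near=np.hypot(P[...,0]-665,P[...,1]-212)<100
    r=cv2.minAreaRect(P[comp(P,near&(abs(P[...,2]-50)<4))][:,:2].astype(np.float32)); print(n,r)
for n in("w_plane","pA","pB"):
    if not os.path.exists(f"pics/{n}.npy"): continue
    P=np.load(f"pics/{n}.npy"); near=(abs(P[...,0]-625)<160)&(abs(P[...,1]+185)<60)
    q=P[comp(P,near&(abs(P[...,2]-70)<3))]; r=cv2.minAreaRect(q[:,:2].astype(np.float32)); print(n,"body",r)
    q=P[near&(P[...,2]>8)&(P[...,2]<34)]; r=cv2.minAreaRect(q[:,:2].astype(np.float32)); print(n,"board",r)
    # pin: points between cheeks, local
    pin=near&(abs(P[...,2]-63)<5)&(abs(P[...,1]+183)<12)&(abs(P[...,0]-610)<25)
    q=P[pin]; print("pin",len(q),np.percentile(q,[2,50,98],axis=0).round(1).tolist() if len(q) else "")
a=[cv2.imread(f"pics/{n}.png") for n in("pA","pB") if os.path.exists(f"pics/{n}.png")]
cv2.imwrite("pics/pl.png",np.vstack([x[60:360] for x in a]))
E
```

```text
12.65
w_rack ((665.7421875, 211.96640014648438), (112.38072204589844, 78.61583709716797), 6.189008712768555)
rA ((665.75439453125, 212.69137573242188), (112.47836303710938, 78.21692657470703), 6.210100173950195)
rB ((666.2474975585938, 211.71006774902344), (112.59505462646484, 78.10042572021484), 6.221810340881348)
w_plane body ((632.7437133789062, -181.02716064453125), (181.05355834960938, 66.8380355834961), 0.23754774034023285)
w_plane board ((612.7366943359375, -189.08169555664062), (293.81671142578125, 108.93012237548828), 0.3634221851825714)
pin 273 [[602.3, -194.6, 58.7], [608.8, -182.8, 63.5], [615.4, -171.4, 66.6]]
pA body ((634.1026611328125, -180.4197998046875), (181.8680419921875, 66.21916961669922), 0.18165306746959686)
pA board ((614.7103881835938, -189.27804565429688), (292.270751953125, 109.9173355102539), 0.23167464137077332)
pin 346 [[601.6, -194.2, 59.5], [609.3, -182.4, 63.6], [616.5, -171.7, 67.9]]
pB body ((633.5044555664062, -181.41485595703125), (181.45008850097656, 66.15250396728516), 0.31151822209358215)
pB board ((612.4442138671875, -189.52978515625), (294.623291015625, 108.97380828857422), 0.5041939616203308)
pin 252 [[603.1, -194.5, 59.3], [609.8, -182.8, 63.4], [616.2, -171.1, 66.6]]
```

View pics/pl.png

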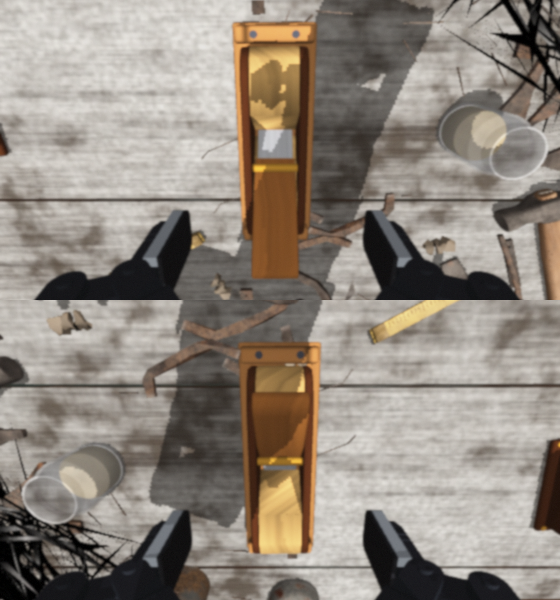

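The half-turn views agree to about 1 mm. They show the plane straight ahead, with the wedge head towards the robot at about (275,225) in pA and the pin at (274,168). I now refine the plane's x from the board, the wedge's top face and the head.

```bash
python3 - <<'E'
from h import *
y0=-180.9; yaw=np.radians(.25); c,s=np.cos(yaw),np.sin(yaw)
for n in("w_plane","pA","pB"):
    P=np.load(f"pics/{n}.npy").copy(); img=cv2.imread(f"pics/{n}.png")
    X=(P[...,0]-633)*c+(P[...,1]-y0)*s; Y=-(P[...,0]-633)*s+(P[...,1]-y0)*c; Z=P[...,2]
    b=(abs(abs(Y)-39)<4)&(abs(Z-12)<3)&(abs(X)<160); print(n,"board x",np.percentile(X[b],[.5,99.5]).round(1), "exp -145,125")
    b2=(abs(Z-12)<3)&(abs(X)<120)&(abs(Y)<60); print(" board y",np.percentile(Y[b2],[1,99]).round(1))
    w=(abs(Y)<16)&(Z>85)&(Z<132)&(X<-40); 
    bx=X*np.sqrt(.5)+(Z-12)*np.sqrt(.5); bz=-X*np.sqrt(.5)+(Z-12)*np.sqrt(.5)
    if w.sum()>50:
        k=np.polyfit(bz[w],bx[w],1); print(" wedge top bx",np.median(bx[w]).round(1),"slope",k[0].round(3),"exp 23")
    w=(abs(bx-23)<5)&(Z>80); print(" head bz max",np.percentile(bz[w],99).round(1),"y",[ (np.percentile(Y[w&(bz<150)&(bz>120)],1)).round(1),(np.percentile(Y[w&(bz<150)&(bz>120)],99)).round(1)])
    hsv=cv2.cvtColor(img,cv2.COLOR_BGR2HSV); pin=(abs(Y)<20)&(Z>55)&(Z<70)&(abs(X+24)<12)&(hsv[...,1]>170)&(hsv[...,0]>20)&(hsv[...,0]<35)
    print(" pin",pin.sum(),np.median(X[pin]),np.percentile(X[pin],[5,95]),np.median(Z[pin]))
    ir=(abs(Y)<16)&(X>-20)&(X<10)&(Z<60)&(hsv[...,1]<60); print(" iron bx",ir.sum(),np.median(bx[ir]))
E
```

```text
w_plane board x [-139.5  122.7] exp -145,125
 board y [-18.3  45.9]
 wedge top bx 24.5 slope 0.004 exp 23
 head bz max 157.3 y [np.float64(-21.6), np.float64(22.0)]
  return _methods._mean(a, axis=axis, dtype=dtype,
  ret = ret.dtype.type(ret / rcount)
Traceback (most recent call last):
IndexError: index -1 is out of bounds for axis 0 with size 0
```

```bash
python3 - <<'E'
from h import *
y0=-180.9; yaw=np.radians(.25); c,s=np.cos(yaw),np.sin(yaw)
for n in("w_plane","pA","pB"):
    P=np.load(f"pics/{n}.npy").copy()
    X=(P[...,0]-633)*c+(P[...,1]-y0)*s; Y=-(P[...,0]-633)*s+(P[...,1]-y0)*c; Z=P[...,2]
    b=(abs(Y)<44)&(Z>7)&(abs(X)<165)&(Z<40); print(n,"board x",np.percentile(X[b],[.3,99.7]).round(1), "Z bench",np.median(Z[(abs(Y)>60)&(abs(Y)<90)&(abs(X)<80)]).round(2),"body top",np.median(Z[(abs(abs(Y)-28)<3)&(abs(X)<70)]).round(2))
    bx=X*np.sqrt(.5)+(Z-12)*np.sqrt(.5); bz=-X*np.sqrt(.5)+(Z-12)*np.sqrt(.5)
    w=(abs(Y)<16)&(abs(bx-23)<5)&(bz>90)&(bz<150); print(" wedge bx",np.median(bx[w]).round(2))
    w=(abs(Y)<20)&(abs(bx-14)<14)&(bz>100); print(" head max bz",np.percentile(bz[w],[90,99,99.9]).round(1))
    # pin top: highest point per column near pin
    pm=(abs(Y)<18)&(abs(X+24)<9)&(Z>57)&(Z<72); k=Z[pm]>np.percentile(Z[pm],70); print(" pin ridge X",np.median(X[pm][k]).round(1),np.max(Z[pm]).round(1),"exp Z 64.6")
    e=np.r_[[np.median(Z[pm&(abs(X-x)<1)]) for x in range(-34,-14,2)]]; print(" prof",e.round(1))
E
```

```text
w_plane board x [-162.5  122.7] Z bench -0.61 body top 237.71
 wedge bx 24.54
 head max bz [157.5 159.2 159.6]
 pin ridge X -30.7 71.1 exp Z 64.6
 prof [ nan 69.1 65.6 61.8 60.2 63.3 64.1 64.1 63.1 60.1]
pA board x [-161.7  127.7] Z bench 288.41 body top 300.65
 wedge bx 24.84
 head max bz [154.  158.8 158.9]
 pin ridge X -31.0 71.7 exp Z 64.6
 prof [ nan 69.1 66.  62.8 60.5 63.8 64.  64.4 63.3 60.9]
pB board x [-164.8  119.9] Z bench 288.72 body top 69.99
 wedge bx 25.05
 head max bz [158.4 159.4 159.8]
 pin ridge X -29.5 71.4 exp Z 64.6
 prof [ nan 70.3 66.2 62.2 60.9 62.4 64.3 64.7 63.5 61.9]
  return _methods._mean(a, axis=axis, dtype=dtype,
  ret = ret.dtype.type(ret / rcount)
```

```bash
cat >> h.py <<'E'
def T(M,p): t=np.eye(4); t[:3,:3]=M; t[:3,3]=p; return t
def tr(*p): return T(np.eye(3),p)
def ry(d): return T(R.from_euler("y",d,degrees=True).as_matrix(),[0,0,0])
def rz(d): return T(R.from_euler("z",d,degrees=True).as_matrix(),[0,0,0])
PLANE=tr(635.5,-180.9,0)@rz(.25)
BED=PLANE@tr(0,0,12)@ry(-45)
RACK=tr(666,212.2,0)@rz(6.2); HOLE=RACK@tr(-28,0,50)
def Gw(al,s,x=19,z=110):   # tool in wedge frame, al deg tilt
    a=np.radians(al); t=np.array([-np.cos(a),0,-np.sin(a)]); y=np.array([0,s,0.]); return T(np.c_[np.cross(y,t),y,t],[x,0,z])
def Gi(s,z=140):           # tool in iron frame, coaxial
    t=np.array([0,0,-1.]); y=np.array([s,0,0.]); return T(np.c_[np.cross(y,t),y,t],[0,0,z])
LAY=tr(665,25,0)@ry(-90)   # wedge frame lying flat, head to robot
def pose(X): return X[:3,3].tolist(),quat(X[:3,:3])
def ik(X): return bot.ik(*pose(X))
def line(X,**k): p,q=pose(X); return bot.servo_line(p,q,**k)
E
python3 - <<'E'
from h import *
f=lambda q: None if q is None else np.round(q,2).tolist()
for al in(10,20,30,45):
  for s in(1,-1):
    g=Gw(al,s); print(al,s,f(ik(BED@tr(5,0,36)@g)),f(ik(BED@tr(60,0,120)@g)),f(ik(LAY@g)),f(ik(tr(0,0,100)@LAY@g)),f(ik(BED@tr(0,0,14)@g)))
for s in(1,-1):
    g=Gi(s); print("iron",s,f(ik(BED@tr(2.5,0,0)@g)),f(ik(BED@tr(2.5,0,110)@g)),f(ik(HOLE@tr(0,0,-40)@g)),f(ik(HOLE@tr(0,0,60)@g)))
E
```

```text
10 1 [-0.31, 0.79, 1.16, -0.18, 1.78, -1.87] [-0.32, 0.65, 1.16, -0.2, 1.92, -1.91] [-0.02, 0.55, 1.79, 0.01, 0.63, -1.6] [-0.02, 0.38, 1.75, 0.01, 0.83, -1.6] [-0.31, 0.84, 1.12, -0.18, 1.77, -1.86]
10 -1 [-0.31, 0.79, 1.16, -0.18, 1.78, 1.27] [-0.32, 0.65, 1.16, -0.2, 1.92, 1.23] [-0.02, 0.55, 1.79, 0.01, 0.63, 1.54] [-0.02, 0.38, 1.75, 0.01, 0.83, 1.55] [-0.31, 0.84, 1.12, -0.18, 1.77, 1.28]
20 1 [-0.33, 0.69, 1.27, -0.14, 1.59, -1.88] [-0.34, 0.56, 1.26, -0.14, 1.74, -1.91] [-0.02, 0.51, 1.9, 0.02, 0.38, -1.61] [-0.02, 0.33, 1.86, 0.01, 0.61, -1.61] [-0.32, 0.74, 1.24, -0.14, 1.58, -1.87]
20 -1 [-0.33, 0.69, 1.27, -0.14, 1.59, 1.26] [-0.34, 0.56, 1.26, -0.14, 1.74, 1.23] [-0.02, 0.51, 1.9, 0.02, 0.38, 1.53] [-0.02, 0.33, 1.86, 0.01, 0.61, 1.54] [-0.32, 0.74, 1.24, -0.14, 1.58, 1.27]
30 1 [-0.35, 0.6, 1.39, -0.09, 1.4, -1.9] [-0.36, 0.47, 1.36, -0.09, 1.56, -1.92] [-0.03, 0.49, 1.99, 0.1, 0.13, -1.69] [-0.03, 0.29, 1.97, 0.04, 0.37, -1.63] [-0.34, 0.65, 1.36, -0.09, 1.38, -1.89]
30 -1 [-0.35, 0.6, 1.39, -0.09, 1.4, 1.25] [-0.36, 0.47, 1.36, -0.09, 1.56, 1.22] [-0.03, 0.49, 1.99, 0.1, 0.13, 1.45] [-0.03, 0.29, 1.97, 0.04, 0.37, 1.51] [-0.34, 0.65, 1.36, -0.09, 1.38, 1.25]
45 1 [-0.38, 0.48, 1.56, -0.0, 1.1, -1.96] [-0.4, 0.34, 1.52, -0.0, 1.29, -1.97] [-0.03, 0.52, 2.11, 3.07, 0.28, 1.62] [-0.03, 0.27, 2.1, 2.34, 0.03, 2.35] [-0.37, 0.53, 1.54, -0.0, 1.08, -1.95]
45 -1 [-0.38, 0.48, 1.56, -0.0, 1.1, 1.18] [-0.4, 0.34, 1.52, -0.0, 1.29, 1.17] [-0.03, 0.52, 2.11, 3.07, 0.28, -1.52] [-0.03, 0.27, 2.1, 2.34, 0.03, -0.79] [-0.37, 0.53, 1.54, -0.0, 1.08, 1.19]
iron 1 [-0.54, 0.33, 2.04, 1.42, 0.38, -1.81] [-0.65, 0.03, 2.17, 1.05, 0.52, -1.49] [0.26, 0.66, 1.24, -0.0, 1.25, 0.15] [0.26, 0.58, 1.12, -0.0, 1.44, 0.15]
iron -1 [-0.54, 0.33, 2.04, 1.42, 0.38, 1.33] [-0.65, 0.03, 2.17, 1.05, 0.52, 1.65] None None
```

```bash
python3 - <<'E'
from h import *
g=Gw(10,-1); W=BED@tr(5,0,36)
p,q=pose(W@g@tr(0,0,-70)); bot.move_to(p,q)
line(W@g,speed=60,until_force=8) and print("contact")
s=bot.read_state(); print(s["ee_pos"],(W@g)[:3,3],s["ft_force"])
bot.move_gripper(40,50); s=bot.read_state(); print(s["grip_width"],s["grip_force"],s["ft_force"],s["clock"])
snap("wrist","gr")
r=line(BED@tr(5,0,46)@g,speed=20,until_force=25); s=bot.read_state(); print(r,s["ft_force"],s["grip_width"],s["clock"])
snap("scene","sc2")
E
```

```text
[ 549.48010929 -181.29670705  132.47608816] [ 549.2337939  -181.27640972  132.2081528 ] [0.39289649 0.28617872 0.33670935]
42.75147460976197 52.371543645858765 [ 0.7161799  -0.62847644  2.68634934] 14.9833
False [0.56808855 0.72930591 2.99113045] 42.6461067952197 15.6833
```

View pics/gr.png

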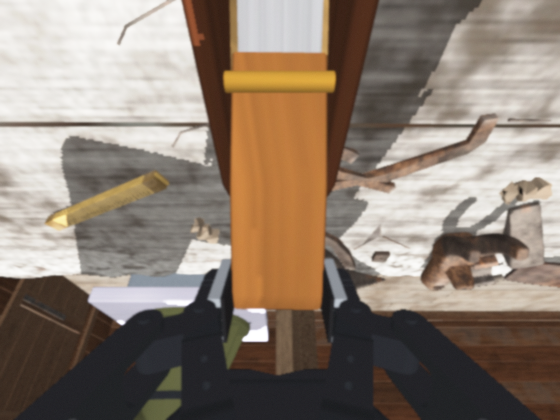

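The wedge is gripped squarely on both sides near its head (columns 230–325, rows 270–310), and the pin is at row 80. I draw it out and lay it down.

```bash
python3 - <<'E'
from h import *
g=Gw(10,-1)
r=line(BED@tr(5.5,0,106)@g,speed=60,until_force=25); print(r,bot.read_state()["ft_force"])
line(BED@tr(65,0,130)@g,speed=150)
p,q=pose(tr(0,0,70)@LAY@g); bot.move_to(p,q)
r=line(tr(0,0,8)@LAY@g,speed=80,until_force=15)
s0=bot.read_state()
r=line(tr(0,0,-4)@LAY@g,speed=12,until_force=4); s=bot.read_state(); print(r,s["ee_pos"],s["ft_force"]-s0["ft_force"],s["moment"]-s0["moment"])
np.save("layee.npy",s["ee_pos"])
bot.move_gripper(66)
X=LAY@g; X[:3,3]=s["ee_pos"]; line(X@tr(0,0,-80),speed=150)
snap("wrist","lay"); print(bot.read_state()["clock"])
E
```

```text
False [ 0.0850272   0.24519451 -0.88352147]
True [555.02874076  25.03070071  18.13192241] [-2.90775755  1.00859049  7.10609068] [-0.00930112  0.14748603  0.00466291]
21.275
```

View pics/lay.png

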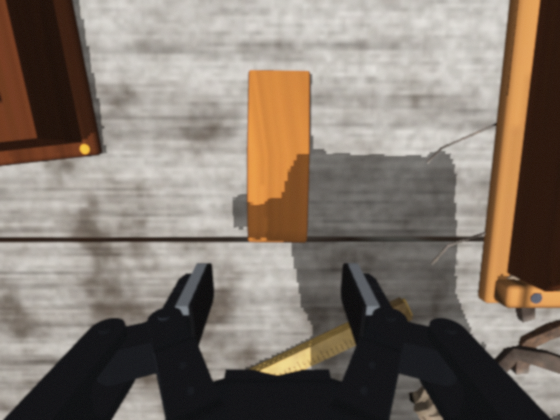

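The wedge lies flat at columns 248–310, rows 70–242, clear of the rack and the plane. Next is the iron.

```bash
python3 - <<'E'
from h import *
P=np.load("pics/lay.npy"); m=(abs(P[...,0]-600)<90)&(abs(P[...,1]-25)<60)&(abs(P[...,2]-16)<9)
w=m&(P[...,2]>14); q=P[w]; print("wedge flat part",cv2.minAreaRect(q[:,:2].astype(np.float32)),np.median(q[:,2]))
s=bot.read_state(); p=np.array(s["ee_pos"]); p[2]=220; bot.servo_line(p.tolist(),speed=200)
g=Gi(1,139); I=BED@tr(2.5,0,-3)
bot.move_gripper(22)
p,q=pose(I@g@tr(0,0,-80)); bot.move_to(p,q); bot.dwell(.2)
c,P=snap("wrist","ir"); s=bot.read_state(); print(s["clock"],s["grip_width"])
L=(P-BED[:3,3])@BED[:3,:3]
m=(abs(L[...,0]-3)<12)&(abs(L[...,1])<30)&(L[...,2]>88)&(L[...,2]<160); q=L[m]; print(len(q),np.percentile(q,[1,5,50,95,99],axis=0).round(1))
for z in(100,120,140): k=abs(q[:,2]-z)<4; print(z,np.percentile(q[k],[3,50,97],axis=0).round(1).tolist() if k.sum() else 0)
E
```

```text
wedge flat part ((584.923095703125, 25.92867660522461), (44.093589782714844, 84.07462310791016), 89.9004135131836) 17.479216204431964
25.4167 21.757538084804633
624 [[ -9.  -27.7  88.1]
 [ -8.6 -18.6  88.3]
 [  0.6   8.9 135.9]
 [  4.1  21.3 146.4]
 [  4.5  28.  146.9]]
100 [[0.5, 15.5, 96.8], [2.1, 18.2, 101.0], [4.6, 20.3, 103.9]]
120 [[-0.2, 15.3, 116.7], [2.8, 17.1, 121.0], [4.4, 20.1, 123.9]]
140 [[-0.1, -14.6, 136.2], [2.0, 15.7, 141.8], [4.1, 19.2, 143.9]]
```

View pics/ir.png

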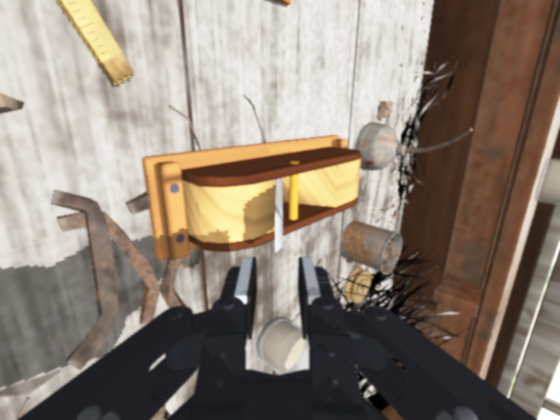

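```bash
python3 - <<'E'
from h import *
g=Gi(1,139)
print(line(BED@tr(2.5,0,-3)@g,speed=60,until_force=8))
bot.move_gripper(2,70); s=bot.read_state(); print(s["grip_width"],s["grip_force"],s["ft_force"])
print(line(BED@tr(4,0,10)@g,speed=25,until_force=25),bot.read_state()["ft_force"])
print(line(BED@tr(4,0,110)@g,speed=80,until_force=25),bot.read_state()["ft_force"])
line(tr(0,0,50)@BED@tr(4,0,110)@g,speed=150)
p,q=pose(HOLE@tr(0,0,45)@g); bot.move_to(p,q); bot.dwell(.5)
s=bot.read_state(); print(s["grip_width"],s["ft_force"],s["clock"],s["ee_pos"]-np.array(p))
c,P=snap("wrist","hv"); L=(P-HOLE[:3,3])@HOLE[:3,:3]
for z in(55,75,95,115):
    k=(abs(L[...,2]-z)<6)&(abs(L[...,0])<15)&(abs(L[...,1])<35); print(z,k.sum(),np.percentile(L[k],[3,50,97],axis=0).round(1).tolist() if k.sum() else 0)
k=(abs(L[...,0])<15)&(abs(L[...,1])<35)&(L[...,2]>15)&(L[...,2]<100); print("min z",np.percentile(L[k][:,2],1))
snap("scene","sc3")
a=cv2.imread("pics/sc3.png")[90:300,150:430]; b=cv2.imread("pics/hv.png")
cv2.imwrite("pics/hv2.png",np.hstack([b,cv2.resize(a,(240,180)).repeat(1,0) if 0 else np.vstack([cv2.resize(a,(240,180)),np.zeros((240,240,3),np.uint8)])]))
E
```

```text
False
3.898433353794991 68.98582935333252 [1.58650996 1.35562194 5.7285316 ]
False [-1.31114492e-03 -1.05707927e-02  1.47511400e+00]
False [-0.06970498 -0.78394145 -2.07719328]
3.620302674772827 [-0.29258233  0.5531212  -1.51251696] 31.825 [ 0.00220083 -0.09178688  0.0806117 ]
55 21 [[-4.0, 19.3, 49.3], [-1.4, 19.6, 56.1], [0.3, 19.8, 59.8]]
75 27 [[-3.9, 18.5, 69.5], [-1.4, 19.6, 75.5], [0.3, 19.9, 80.7]]
95 36 [[-3.7, 17.4, 89.4], [-1.5, 19.7, 95.5], [0.8, 20.1, 100.2]]
115 42 [[-4.0, 17.0, 109.7], [-1.5, 19.6, 115.0], [0.6, 20.1, 120.4]]
min z 46.006421125105646
```

View pics/hv2.png

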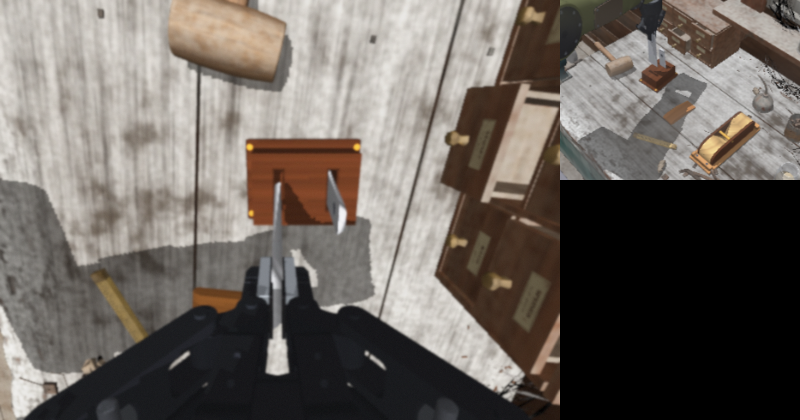

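The iron is held straight and vertical over the empty slot (slot at about (279,175), iron edge just below it). It seems 1.5 mm off in x, so I compare it with the slot in the same cloud before lowering.

```bash
python3 - <<'E'
from h import *
for n in("w_rack","rA","rB","hv"):
    P=np.load(f"pics/{n}.npy"); L=(P-HOLE[:3,3])@HOLE[:3,:3]
    k=(abs(L[...,0])<10)&(abs(L[...,1])<26)&(L[...,2]<-4)&(L[...,2]>-44)
    t=(abs(L[...,2])<3)&(abs(L[...,0]-28)<64)&(abs(L[...,1])<45)
    print(n,"slot",k.sum(),np.percentile(L[k],[2,50,98],axis=0).round(1).tolist(),"block x",np.percentile(L[t][:,0],[.5,99.5]).round(1),"y",np.percentile(L[t][:,1],[.5,99.5]).round(1))
E
```

```text
w_rack slot 314 [[-3.2, -22.5, -41.5], [1.5, -8.6, -39.1], [4.1, 14.4, -5.5]] block x [-28.1  82.8] y [-38.6  38.9]
rA slot 269 [[-5.2, -20.7, -27.3], [-4.6, 0.9, -15.5], [-3.7, 22.5, -4.4]] block x [-27.6  83.8] y [-38.2  39.1]
rB slot 298 [[2.3, -22.5, -32.0], [4.7, -1.6, -16.7], [5.1, 20.8, -4.4]] block x [-27.8  83.1] y [-39.2  38.2]
hv slot 186 [[-4.9, -22.3, -41.4], [2.1, 2.6, -39.7], [4.1, 14.0, -5.9]] block x [-28.  83.] y [-39.3  38.9]
```

```bash
python3 - <<'E'
from h import *
g=Gi(1,139); dx=1.3
line(HOLE@tr(dx,0.2,8)@g,speed=60)
s0=bot.read_state()["ft_force"]
r=line(HOLE@tr(dx,.2,-30)@g,speed=25,until_force=8); s=bot.read_state(); z=s["ee_pos"][2]-189; print(r,"iron z",z,s["ft_force"]-s0)
if not r:
    r=line(HOLE@tr(dx,.2,-43)@g,speed=15,until_force=7); s=bot.read_state(); print(r,"iron z",s["ee_pos"][2]-189,s["ft_force"]-s0,s["grip_force"],s["clock"])
E
```

```text
False iron z -29.82814335975891 [-0.8091871  -1.14247164  0.73961123]
True iron z -37.40355118747999 [-0.81097461 -0.99253831  6.89213775] 70.06728529930115 34.925
```

```bash
python3 - <<'E'
from h import *
g=Gi(1,139); dx=1.3
r=line(HOLE@tr(dx,.2,-42)@g,speed=10,until_force=8); s=bot.read_state(); print(r,"iron z",s["ee_pos"][2]-189,s["ft_force"])
bot.move_gripper(14); bot.dwell(.2); s=bot.read_state(); print(s["ft_force"],s["grip_width"])
X=HOLE@tr(dx,.2,s["ee_pos"][2]-189)@g
line(X@tr(0,0,-70),speed=120); bot.dwell(.1)
c,P=snap("wrist","done_i"); L=(P-HOLE[:3,3])@HOLE[:3,:3]
for z in(15,40,65,90,105):
    k=(abs(L[...,2]-z)<6)&(abs(L[...,0])<15)&(abs(L[...,1])<30); print(z,k.sum(),np.percentile(L[k],[3,50,97],axis=0).round(1).tolist() if k.sum() else 0)
k=(abs(L[...,2])<125)&(L[...,2]>5)&(abs(L[...,0])<15)&(abs(L[...,1])<30);print("top",np.percentile(L[k][:,2],99))
print(bot.read_state()["clock"])
E
```

```text
True iron z -37.38537652157831 [-0.99245439 -1.57007012  6.17604728]
[ 0.01082656  0.10531967 -0.03177829] 14.25728597201676
15 52 [[-5.4, -16.4, 9.5], [-0.7, 10.5, 10.8], [-0.7, 19.8, 19.3]]
40 74 [[-6.7, -15.7, 34.1], [-3.3, 7.0, 42.9], [-2.5, 19.7, 45.0]]
65 89 [[-9.3, -12.7, 59.6], [-5.3, 14.0, 63.7], [-4.6, 19.7, 70.9]]
90 132 [[-11.2, -12.6, 84.6], [-7.0, 11.0, 89.2], [-6.4, 19.5, 95.4]]
105 406 [[-13.0, -11.0, 99.9], [-10.4, 4.4, 108.7], [-7.5, 17.3, 110.2]]
top 110.29940864965172
36.5
```

The iron is seated: its top is at +110 mm, so its edge is at −40 mm, and it leans about 0.08 rad, inside the limit. Now back to the wedge.

```bash
python3 - <<'E'
from h import *
g=Gw(10,-1); X=LAY@g; X[:3,3]=np.load("layee.npy"); X[1,3]=25.5
p,q=pose(tr(0,0,200)@X); bot.move_to(p,q); bot.move_gripper(70)
line(tr(0,0,25)@X,speed=200); line(tr(0,0,1)@X,speed=60,until_force=8) and print("contact")
bot.move_gripper(40,60); s=bot.read_state(); print(s["grip_width"],s["grip_force"],s["ft_force"])
line(tr(0,0,100)@X,speed=150)
p,q=pose(BED@tr(50,0,125)@g); bot.move_to(p,q)
line(BED@tr(3,0,95)@g,speed=120,until_force=15) and print("hit0")
bot.dwell(.2); c,P=snap("wrist","ins"); L=(P-BED[:3,3])@BED[:3,:3]
k=(abs(L[...,0]-21)<5)&(abs(L[...,1])<27)&(L[...,2]>160)&(L[...,2]<200); q=L[k]; print("wedge top",np.percentile(q,[2,50,98],axis=0).round(1).tolist())
print(bot.read_state()["ft_force"],bot.read_state()["clock"])
E
```

```text
42.39599586991069 61.58100239932537 [-2.38578271 -0.01583783  6.39879543]
wedge top [[18.2, -21.3, 160.9], [19.6, 0.7, 180.1], [21.5, 22.3, 199.1]]
[ 0.01962185 -0.53788623 -1.1764201 ] 42.9333
```

View pics/ins.png

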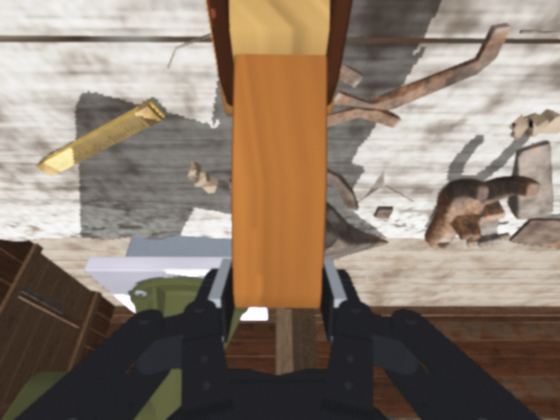

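The wedge is aligned with the throat (tip at row 55, columns 232–328, between the cheeks). I slide it in and push it home.

```bash
python3 - <<'E'
from h import *
P=np.load("pics/ins.npy"); L=(P-BED[:3,3])@BED[:3,:3]; k=(abs(L[...,0]-20)<4)&(abs(L[...,1])<18)&(L[...,2]>160)&(L[...,2]<195); print("slope",np.polyfit(L[k][:,2],L[k][:,0],1))
g=Gw(10,-1); yo=-.5
est=lambda: (np.linalg.inv(BED)@np.r_[bot.read_state()["ee_pos"],1])[:3]-g[:3,3]
r=line(BED@tr(4,yo,60)@g,speed=60,until_force=10); print(r,est(),bot.read_state()["ft_force"])
if not r:
    r=line(BED@tr(2,yo,28)@g,speed=40,until_force=10); print(r,est(),bot.read_state()["ft_force"])
if not r:
    r=line(BED@tr(.8,yo,6)@g,speed=15,until_force=15); print(r,est(),bot.read_state()["ft_force"]@BED[:3,:3])
print(bot.read_state()["clock"])
E
```

```text
slope [4.81599321e-04 1.94614738e+01]
False [ 3.98279922 -0.51578578 59.99137069] [ 0.65399806  0.0730941  -1.35518278]
False [ 2.09219069 -0.49799043 27.90707325] [ 2.67169163  0.07336685 -0.46622327]
True [ 2.18133488 -0.61315094 14.50356432] [ 4.75416088e+00 -5.28302915e-04  2.12417023e+00]
45.55
```

```bash
python3 - <<'E'
from h import *
g=Gw(10,-1); yo=-.5
est=lambda: (np.linalg.inv(BED)@np.r_[bot.read_state()["ee_pos"],1])[:3]-g[:3,3]
for i in range(2):
    e=est(); r=line(BED@tr(e[0]-.3,yo,e[2]-7)@g,speed=12,until_force=18); print(r,est(),bot.read_state()["ft_force"]@BED[:3,:3],bot.read_state()["grip_width"])
c,P=snap("wrist","home"); L=(P-BED[:3,3])@BED[:3,:3]
k=(abs(L[...,0]-18)<6)&(abs(L[...,1])<25)&(L[...,2]>85)&(L[...,2]<120); q=L[k]; print("top",np.percentile(q,[2,50,98],axis=0).round(1).tolist(),np.polyfit(q[:,2],q[:,0],1))
print(bot.read_state()["clock"])
E
```

```text
True [ 2.43038387 -0.71317974 13.487295  ] [4.40174259 0.84502281 2.88496813] 42.44638298554778
True [ 2.40965765 -0.69539517 13.42075636] [2.98630736 1.25770214 4.25386786] 42.710382287436225
top [[16.9, -21.7, 85.6], [18.2, 0.0, 102.4], [19.8, 21.5, 119.2]] [4.07822180e-03 1.78337086e+01]
46.225
```

```bash
python3 - <<'E'
from h import *
g=Gw(10,-1)
bot.move_gripper(70); s=bot.read_state(); X=T(rot(s["tool_rot"]).as_matrix(),s["ee_pos"])
line(X@tr(0,0,-70),speed=120); bot.dwell(.3)
c,P=snap("wrist","end"); L=(P-BED[:3,3])@BED[:3,:3]
k=(abs(L[...,0]-18)<6)&(abs(L[...,1])<25)&(L[...,2]>85)&(L[...,2]<170); q=L[k]; print("top",np.percentile(q,[1,50,99],axis=0).round(1).tolist(),np.polyfit(q[:,2],q[:,0],1))
c,_=snap("scene","scE"); print(bot.read_state()["clock"])
a=cv2.imread("pics/scE.png"); cv2.imwrite("pics/endv.png",np.hstack([cv2.resize(cv2.imread("pics/end.png"),(400,300)),cv2.resize(a[110:320,160:440],(400,300))]))
E
```

```text
top [[13.5, -21.3, 85.6], [18.2, 0.1, 109.1], [19.7, 21.6, 135.3]] [-0.03973635 22.27185308]
47.7417
```

View pics/endv.png

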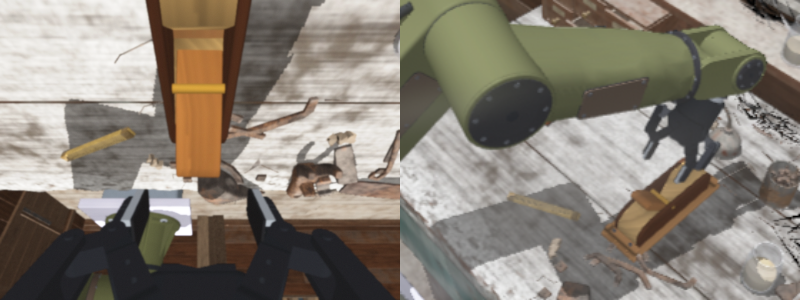

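The wedge is seated under the pin, flat on the bed, with its tip about 12–13 mm up and the gripper clear of it.

```bash
python3 -c "
from h import *
print(bot.finish_job())"
```

```text
the job is handed in; nothing more can be done
None
```

I handed the job in at about 48 s of the 72 s allowed; no verdict came back. By my own measurements the iron stands in the empty slot, leaning about 0.08 rad (limit 0.14), and the wedge is pushed home under the pin with its tip about 12 mm up the bed (allowed 8 to 19).

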